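Load the print studio's storage pot, close it, and lift off its outer lid

TASK

Take the red-capped cartridge out of the wooden holder and slide it fully home in the brass tube inside the blue pot. Then pick up both nested lids together by the black knob, lower them gently, not dropped, until they are seated on the pot, and let go of the knob. Finally grip the orange collar and lift the green outer lid alone, leaving the steel inner lid seated and closed, and finish still holding the green lid level in the gripper, entirely higher than the top of the black knob, ready to be spray-painted; do not disturb the spray cans or the tape roll.

Things in the scene. Friction and masses are not known exactly. Their poses are not given: they have to be found in the camera images.
- pot: Round blue open-topped metal pot with a thin black foot, fastened to the bench, always upright. Outer diameter 148, inner diameter 140, height 100, floor 5 thick. A brass tube stands upright in the centre of its floor. Origin: centre of the underside, on the bench; z up.
- pot_mouth (a point): Centre of the pot's mouth at the height of its rim, 100 above the bench.
- tube_mouth (a point): Centre of the mouth of the brass tube in the pot, 35 above the bench (65 below the pot's rim). Tube: inner diameter 27, outer 35, 30 deep, closed by the pot's floor 5 above the bench.
- cartridge_centre (a point): Centre (half-way up) of a loose, upright aluminium cartridge with a red cap (the top 20): diameter 24, length 75, 80 g, foot tapered to 17 over the lowest 7. It starts standing in the holder, its foot 6 above the bench. Fully home in the tube its foot is on the pot's floor, so this point is 42.5 above the bench, and its top (80 above the bench) stands 45 above the tube's mouth and 20 below the pot's rim. z: the cartridge's long axis.
- holder: Square light-wood block 75 x 75 x 20 high, fixed to the bench, with a round loose hole of diameter 32, 14 deep, in its centre, in which the cartridge stands. Origin: centre of the underside.
- inner_knob (a point): Grip point on the black knob of the steel inner lid: on its axis, 4 below its top, 22 above the orange collar's top. Knob: upright cylinder, diameter 24, standing loosely up through the outer lid's collar and 26 above it. Lifting it lifts both lids, about 0.4 kg, the outer lying freely on the inner. This point starts 68 above the bench; with the lids seated on the pot, 156. z up along the knob.
- inner_seat (a point): Centre of the underside of the inner lid's flange (diameter 148, 4 thick), 56 below point inner_knob. Below it a plug of diameter 134, 12 deep, tapered to 120 at its bottom, enters the pot's mouth until the flange lies on the rim and this point meets point pot_mouth. z up along the knob.
- outer_collar (a point): Grip point on the orange collar of the green outer lid: on its axis, 22 above the green top, 4 below the collar's top. Collar: outer diameter 50, inner 32, 26 high; the black knob stands up through it to 30 above this point. This point is 42 above the bench at the start, 130 with the lids seated on the pot. z up along the axis.
- outer_under (a point): Centre of the underside of the green outer lid's disc (diameter 172, 4 thick, about 0.16 kg), 26 below point outer_collar; it rests on the inner lid's flange. A skirt (inner diameter 164) hangs 12 below this point and is the lid's lowest edge. The seated inner lid's knob has its top 160 above the bench, so the whole lid is above it once this point is over 172.
- can_pink_centre (a point): Centre, 95 above the bench, of a loose standing spray can with pink label and cap, diameter 65, height 188. Leave alone.
- can_black_centre (a point): Centre, 95 above the bench, of a loose standing spray can with black label and cap, diameter 65, height 188. Leave alone.
- tape_centre (a point): Centre, 12.5 above the bench, of a loose roll of pale tape lying flat, outer diameter 100, height 25. Leave alone.
There are look-alikes about, which are no part of the job. Of the things shaped like the pot, the blue one is meant.

How it is judged:
By the outcome, as a careful person would: the job done as asked, in the order asked, and still so for the second after the job is handed in, while the arm keeps its last pose, push and grip.
It also fails if it takes over 72 s, if anything falls off the work surface, if the arm or the gripper's body presses on something with over 40 N, if the wrist force passes 120 N, or if a joint passes its speed limit or range.

ROBOT

A 7-joint arm with a two-finger parallel gripper is mounted at the origin on the work surface. World frame = base frame: x ahead of the robot, y to its left, z up, the work surface at z = 0. Lengths are in m, angles in rad, forces in N, time in s.
With the tool pointing down it reaches from about 0.4 to 0.85 m from the base axis. Payload 10.4 kg.
Tool frame: the origin (TCP) lies on the centre line of the jaws, within the pads' length; the fingertips stand 11 mm ahead of it and the grasp point (between the pads) lies 8 mm behind it; z points along the fingers, y is the line along which they close (so a half turn about z gives the same grasp; the last joint's range is limited). The gripper opens to 87 mm and grips with 3 to 60 N. Pads are 19 mm wide; open, the fingers measure 117 mm over their backs; the gripper's body (75 mm by 190 mm) begins 51 mm behind the grasp point.
Start: joints at [-1.133, 0.332, -0.065, 1.46, 0.022, 1.35, -0.088], TCP at [0.278, 0.56, 0.202] pointing down, gripper open.
Joint ranges: [-2.6, 2.6], [-0.5, 2.12], [-1.47, 1.34], [0.16, 2.42], [-1.27, 4.41], [0.06, 2.06], [-2.6, 2.6]. Speed limits (rad/s): [2.22, 2.22, 2.79, 2.79, 3.14, 3.14, 3.14].

INTERFACE

Orientations are given as a unit quaternion [x, y, z, w].
In Python, from bench import r gives the robot as it stands.
- The arm moves only by the shell command python3 -m pendant 'ROWS' [OPENING] [FORCE]. ROWS is JSON, a list of rows, each a list of 4 numbers: the shift along the tool's x, y, z in m, then the turn about the tool's z in rad. A call has 1 to 8 rows; each row shifts and turns the commanded pose from where the row before left it, along the tool's axes as they then stand; what a row does not reach is not made up. A row lasts 1/12 s, in which the tool goes at most 41.7 mm and 7.16 degrees, less where a joint would pass 70% of its speed; a pose out of reach is approached as far as the arm can. A call with a gripper value outside its range is refused whole. OPENING is the opening, from 0 (shut) to 1 (fully open), set as the call begins (- or left out, the last holds). The fingers move at their own pace and stop on an object; FORCE is the grip in N (left out, the last holds). Time passes only in rows, so rows that do not move let the fingers close. It gives the time, the measured TCP pose, the force, the opening and the grip force at its end, in the units of the state.
- r.read_state(): the state, without advancing time (a new reading comes with each control period).
- r.camera(name): name is "scene" or "top" or "wrist"; returns a dict with "img" (480x640x3 uint8, red, green, blue), "camera_matrix" (3x3 intrinsics, pixels), "dist_coeffs" ([k1, k2, p1, p2, k3] as OpenCV has them; the pictures are not rectified), "xyz" and "attitude" of the camera in the world. Camera axes: x right, y down, z forward; pixel columns grow to the right and rows downward; lengths in m; the calibration is good to about 2 mm. A picture is of the moment at which its call begins. There is no depth.
- r.close_job(): hands the job in; it is judged then, once.
Trained networks look in the newest picture that a camera, given by its name, has taken for a name from the list of things; names that differ only in an ending like _2 or _b are one class to them, and where a whole thing is asked for, a point or a joint stands for the part that bears it (a point fixed in the world has none). Each returns a list of dicts, best first, with "score" (0 to 1); they miss things now and then, are a little off and sometimes report something else, mostly with a low value. They report only what shows in the picture. A call takes as long as a camera call. They do not tell look-alikes from the thing itself.
- r.outline_of(thing, camera): "mask" (480x640 bool, what is visible of it) and "bbox" ([centre column, centre row, width, height] in pixels, round what is visible of it).
The state is a dict: "time": time; "joint_positions": joint angles; "joint_vel": joint speeds; "joint_torque": joint torques, N m; "ee_pos": TCP position; "eef_rot": TCP orientation; "ft_force": force on the tool from outside, world axes, zero at the start; "torque": the same for the moment, N m; "width": finger opening in m; "grip_force": force on a finger pad.
Only numpy, scipy, OpenCV 4.12 (cv2) and the standard library are available. Lean on these libraries where they do the work, as an engineer would, in place of code of your own. Each camera call takes 0.05 s, during which the arm holds its last target. There are 200 camera calls.

## Working session

There is one attempt and no reset: what is moved stays moved. The work goes in short steps, Python scripts to look and compute and a shell command to move; the robot and the scene stay as the last step left them, time stands still between calls to the robot, and variables do not carry over. Pictures are saved under pics/ and viewed, at most 10 in all, crops included, and the job is handed in when it is done.

```bash
mkdir -p pics; cat > h.py <<'E'
import numpy as np, cv2
from scipy.spatial.transform import Rotation as R
from bench import r
def cam(n):
    c=r.camera(n); c['K']=np.array(c['camera_matrix'],float); c['d']=np.array(c['dist_coeffs'],float)
    a=np.array(c['attitude'],float); c['R']=R.from_quat(a).as_matrix() if a.size==4 else a.reshape(3,3); c['p']=np.array(c['xyz'],float); return c
def ray(c,u,v):
    q=cv2.undistortPoints(np.array([[[u,v]]],float),c['K'],c['d'])[0,0]
    return c['R']@np.array([q[0],q[1],1.])
def at(c,u,v,z):
    d=ray(c,u,v); return c['p']+d*(z-c['p'][2])/d[2]
def proj(c,P):
    P=np.atleast_2d(P).astype(float); X=(P-c['p'])@c['R']
    return cv2.projectPoints(X.reshape(-1,1,3),np.zeros(3),np.zeros(3),c['K'],c['d'])[0][:,0]
def save(c,n): cv2.imwrite('pics/'+n,c['img'][:,:,::-1])
E
python3 - <<'E'
from h import *
s=r.read_state(); print(s['time'],s['ee_pos'],s['eef_rot'],s['width'])
for n in ['scene','top']:
    c=cam(n); save(c,n+'1.png'); print(n,c['p'],c['attitude'])
    for t in ['pot','cartridge_centre','holder','inner_knob','outer_collar','can_pink_centre','tape_centre']:
        print(t,[(np.round(o['score'],2),np.round(o['bbox'])) for o in r.outline_of(t,n)])
E
```

```text
0.0 [0.27773815 0.55942776 0.20152924] [ 2.28373120e-01  9.73573411e-01 -7.15823572e-04 -1.35547595e-04] 0.08685272770994733
scene [ 1.02091502 -0.3413673   0.91676443] [ 0.8835543   0.383042   -0.10468566 -0.24829727]
pot [(np.float64(0.62), array([432., 206.,  68.,  74.])), (np.float64(0.55), array([263., 211.,  67.,  72.]))]
cartridge_centre [(np.float64(0.56), array([197., 287.,  15.,  22.]))]
holder [(np.float64(0.66), array([202., 294.,  32.,  42.])), (np.float64(0.52), array([197., 286.,  17.,  27.]))]
inner_knob [(np.float64(0.5), array([339., 160.,  16.,  20.]))]
outer_collar [(np.float64(0.94), array([340., 170.,  66.,  54.]))]
can_pink_centre [(np.float64(0.62), array([428., 140.,  44.,  65.]))]
tape_centre [(np.float64(0.86), array([298., 366.,  52.,  50.]))]
top [0.57822511 0.01573522 1.05938139] [ 0.7100717  -0.70298056  0.03610837 -0.01768305]
pot [(np.float64(0.91), array([180., 186.,  74.,  71.])), (np.float64(0.61), array([321., 312.,  70.,  71.]))]
cartridge_centre [(np.float64(0.48), array([428., 290.,  17.,  10.]))]
holder [(np.float64(0.84), array([422., 286.,  46.,  50.]))]
inner_knob [(np.float64(0.49), array([207., 306.,  16.,  14.]))]
outer_collar [(np.float64(0.8), array([208., 306.,  75.,  77.])), (np.float64(0.75), array([422., 288.,  42.,  44.]))]
can_pink_centre [(np.float64(0.8), array([111., 241.,  61.,  31.])), (np.float64(0.22), array([427., 289.,  20.,  12.]))]
tape_centre [(np.float64(0.73), array([402., 164.,  43.,  47.]))]
```

View pics/scene1.png

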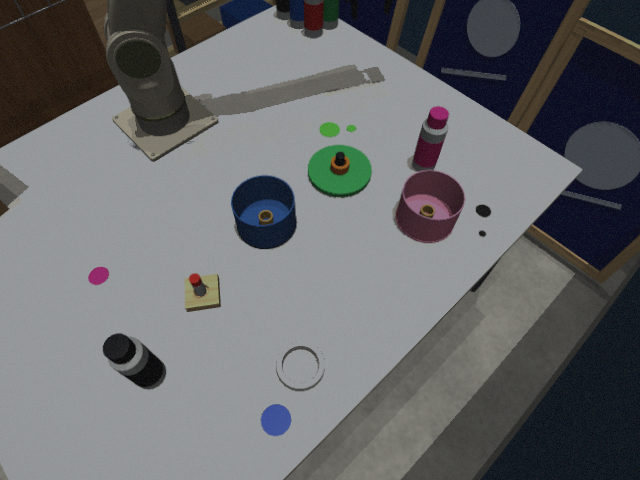

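View pics/top1.png

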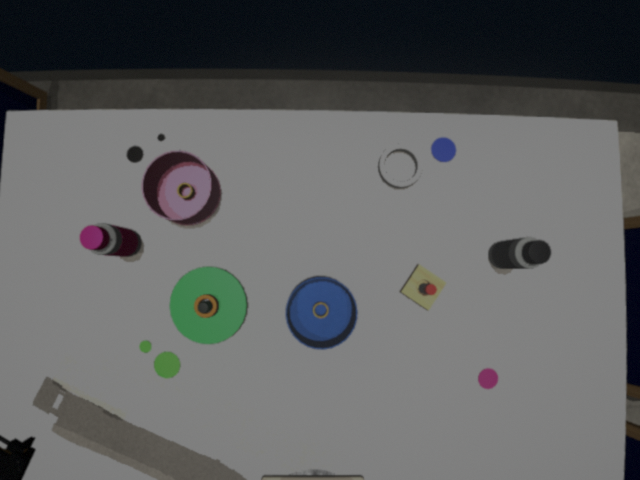

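Candidates: the pot is either the blue one at top-view (321,312) or the pink one at (185,188), so I choose blue. There is only one cartridge (red cap at top-view (430,289), scene (196,280)) and one lid stack (top-view (207,306)). The coloured dots and the cans at the back of the scene view are only distractors. Next I measure and take one close crop.

```bash
cat > m.py <<'E'
from h import *
def mask(c,kind):
    h=cv2.cvtColor(c['img'],cv2.COLOR_RGB2HSV).astype(int); H,S,V=h[...,0],h[...,1],h[...,2]
    return {'red':((H<6)|(H>174))&(S>150)&(V>70),'orange':(H>6)&(H<18)&(S>150)&(V>70),'green':(H>50)&(H<80)&(S>120)&(V>60),'blue':(H>100)&(H<122)&(S>120)&(V>30)}[kind].astype(np.uint8)
def blob(c,kind,u,v,w):
    m=mask(c,kind); k=np.zeros_like(m); k[max(0,v-w):v+w,max(0,u-w):u+w]=1; m*=k
    n,l,s,ce=cv2.connectedComponentsWithStats(m); i=1+np.argmax(s[1:,4]); mm=(l==i).astype(np.uint8)
    cs=cv2.findContours(mm,cv2.RETR_EXTERNAL,cv2.CHAIN_APPROX_NONE)[0]; ct=max(cs,key=cv2.contourArea)
    return mm,cv2.convexHull(ct)[:,0],s[i]
E
python3 - <<'E'
from m import *
from scipy.optimize import least_squares
def cyl(x,y,r1,zs,n=72):
    a=np.linspace(0,2*np.pi,n,endpoint=False); return np.concatenate([np.c_[x+r1*np.cos(a),y+r1*np.sin(a),0*a+z] for z in zs])
def ext(p,A): return np.max(p@A.T,0)   # support function
A=np.array([[np.cos(t),np.sin(t)] for t in np.linspace(0,2*np.pi,24,endpoint=False)])
C={n:cam(n) for n in['top','scene']}
big=cv2.resize(np.hstack([C['top']['img'][250:360,150:270],C['top']['img'][250:360,270:370],C['top']['img'][250:330,390:470].repeat(1,0)[:80].copy() if 0 else C['top']['img'][250:360,380:460]]),None,fx=2.6,fy=2.6,interpolation=cv2.INTER_CUBIC)
cv2.imwrite('pics/crop1.png',big[:,:,::-1])
obj={'green':('green',.086,[.008,.020],{'top':(208,306,45),'scene':(340,170,40)}),
 'pot':('blue',.074,[.003,.1],{'top':(321,312,45),'scene':(264,212,48)}),
 'cap':('red',.012,[.061,.081],{'top':(428,290,20),'scene':(196,280,14)}),
 'collar':('orange',.025,[.022,.046],{'top':(207,306,20),'scene':(340,165,20)})}
for k,(col,rad,zs,pos) in obj.items():
    for cams in (['top'],['scene'],['top','scene']):
        H={n:blob(C[n],col,*pos[n]) for n in cams}
        def f(q): return np.concatenate([ext(proj(C[n],cyl(q[0],q[1],rad,zs)),A)-ext(H[n][1]+0.,A)-(-.5 if 0 else .0) for n in cams])
        x0=at(C[cams[0]],*pos[cams[0]][:2],np.mean(zs))[:2]
        o=least_squares(f,x0,loss='soft_l1'); print(k,cams,np.round(o.x,4),'rms',np.sqrt(np.mean(f(o.x)**2)).round(2),[H[n][2].tolist() for n in cams])
E
```

```text
green ['top'] [0.4931 0.2405] rms 6.62 [[171, 269, 67, 74, 2630]]
green ['scene'] [0.4947 0.2369] rms 1.2 [[308, 145, 63, 50, 2098]]
green ['top', 'scene'] [0.4944 0.2375] rms 5.08 [[171, 269, 67, 74, 2630], [308, 145, 63, 50, 2098]]
pot ['top'] [ 0.5014 -0.0108] rms 5.3 [[290, 277, 62, 64, 2791]]
pot ['scene'] [ 0.4894 -0.0148] rms 0.81 [[231, 176, 65, 72, 3336]]
pot ['top', 'scene'] [ 0.4901 -0.0147] rms 4.03 [[290, 277, 62, 64, 2791], [231, 176, 65, 72, 3336]]
cap ['top'] [ 0.5366 -0.249 ] rms 4.03 [[431, 286, 4, 7, 21]]
cap ['scene'] [ 0.534  -0.2455] rms 2.06 [[189, 274, 11, 10, 81]]
cap ['top', 'scene'] [ 0.5352 -0.246 ] rms 3.36 [[431, 286, 4, 7, 21], [189, 274, 11, 10, 81]]
collar ['top'] [0.4891 0.2263] rms 6.0 [[203, 301, 13, 16, 47]]
collar ['scene'] [0.4906 0.2415] rms 2.68 [[331, 157, 18, 13, 111]]
collar ['top', 'scene'] [0.4922 0.2384] rms 5.2 [[203, 301, 13, 16, 47], [331, 157, 18, 13, 111]]
```

View pics/crop1.png

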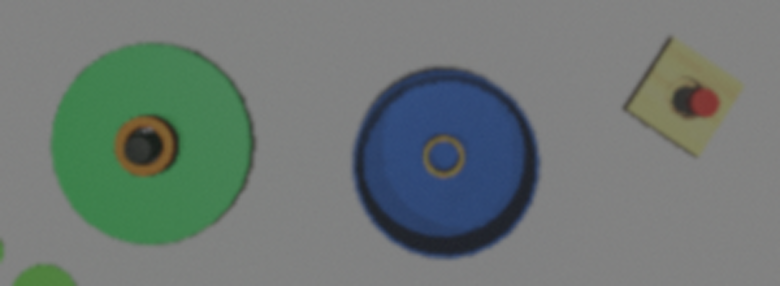

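The crop shows the green lid with its orange collar and black knob (left), the blue pot with its brass tube (centre), and the red-capped cartridge in the holder (right). These are the things described. My colour masks were too tight, so I loosen them.

```bash
sed -i "s/(S>150)&(V>70)/(S>100)\&(V>45)/g; s/(S>120)&(V>60)/(S>70)\&(V>30)/; s/(H>100)&(H<122)&(S>120)&(V>30)/(H>98)\&(H<128)\&(S>70)\&(V>12)/; s/mm=(l==i).astype(np.uint8)/mm=np.isin(l,1+np.where(s[1:,4]>9)[0]).astype(np.uint8)/; s/ct=max(cs,key=cv2.contourArea)/ct=np.concatenate(cs)/" m.py
cat > fit.py <<'E'
from m import *
from scipy.optimize import least_squares
def cyl(x,y,r1,zs,n=72):
    a=np.linspace(0,2*np.pi,n,endpoint=False); return np.concatenate([np.c_[x+r1*np.cos(a),y+r1*np.sin(a),0*a+z] for z in zs])
def ext(p,A): return np.max(p@A.T,0)
A=np.array([[np.cos(t),np.sin(t)] for t in np.linspace(0,2*np.pi,24,endpoint=False)])
def fit(C,col,rad,zs,pos,cams,x0):
    H={n:blob(C[n],col,*pos[n]) for n in cams}
    # free margin per camera absorbs mask blur
    def f(q): return np.concatenate([ext(proj(C[n],cyl(q[0],q[1],rad,zs)),A)-ext(H[n][1]+0.,A)+q[2+i] for i,n in enumerate(cams)])
    o=least_squares(f,list(x0)+[0]*len(cams),loss='soft_l1'); return o.x,np.sqrt(np.mean(f(o.x)**2)),[H[n][2].tolist() for n in cams]
E
python3 - <<'E'
from fit import *
C={n:cam(n) for n in['top','scene']}
obj={'green':('green',.086,[.008,.020],{'top':(208,306,45),'scene':(340,170,34)}),
 'pot':('blue',.074,[.003,.1],{'top':(321,312,40),'scene':(264,212,42)}),
 'cap':('red',.012,[.061,.081],{'top':(428,290,20),'scene':(196,280,14)}),
 'collar':('orange',.025,[.022,.046],{'top':(207,306,20),'scene':(340,165,20)})}
x0={'green':(.494,.237),'pot':(.49,-.014),'cap':(.535,-.246),'collar':(.492,.238)}
for k,a in obj.items():
    for cams in (['top'],['scene'],['top','scene']):
        x,e,b=fit(C,*a,cams,x0[k]); print(k,cams,np.round(x,4),'rms',e.round(2),b)
# tube mouth from top image: brass ring centre
t=C['top']['img'][295:326,305:338]; h=cv2.cvtColor(t,cv2.COLOR_RGB2HSV); m=(h[...,0]<45)&(h[...,1]>60); v,u=np.nonzero(m); print('ring',m.sum(),at(C['top'],305+(u.min()+u.max())/2,295+(v.min()+v.max())/2,.035))
o=r.outline_of('holder','top')[0]['mask']; v,u=np.nonzero(o); 
rc=cv2.minAreaRect(np.c_[u,v].astype(np.float32)); print('holder',rc,at(C['top'],*rc[0],.02))
for n,u,v,z in[('pink','',0,0)]: pass
for n in('can_pink_centre','can_black_centre','tape_centre'):
    q=r.outline_of(n,'top')
    if q: print(n,at(C['top'],*q[0]['bbox'][:2],.1 if 'can' in n else .02).round(3),q[0]['bbox'])
E
```

```text
green ['top'] [ 0.4955  0.2363 -0.7582] rms 0.19 [[170, 267, 77, 77, 4192]]
green ['scene'] [ 0.4971  0.2344 -0.418 ] rms 0.18 [[308, 145, 64, 52, 2269]]
green ['top', 'scene'] [ 0.4959  0.2358 -0.7584 -0.3962] rms 0.36 [[170, 267, 77, 77, 4192], [308, 145, 64, 52, 2269]]
pot ['top'] [ 0.4883 -0.0131 -0.7829] rms 0.23 [[286, 277, 71, 72, 3511]]
pot ['scene'] [ 0.4897 -0.015  -0.3966] rms 0.18 [[231, 175, 65, 74, 3610]]
pot ['top', 'scene'] [ 0.4887 -0.0138 -0.7748 -0.3817] rms 0.39 [[286, 277, 71, 72, 3511], [231, 175, 65, 74, 3610]]
cap ['top'] [ 0.5371 -0.2458 -1.4328] rms 0.3 [[425, 284, 11, 10, 86]]
cap ['scene'] [ 0.5381 -0.2465 -0.8417] rms 0.26 [[189, 274, 12, 13, 116]]
cap ['top', 'scene'] [ 0.5375 -0.2462 -1.4398 -0.8432] rms 0.34 [[425, 284, 11, 10, 86], [189, 274, 12, 13, 116]]
collar ['top'] [ 0.4958  0.2345 -2.0559] rms 0.68 [[196, 296, 22, 21, 115]]
collar ['scene'] [ 0.497   0.2348 -1.1214] rms 0.27 [[331, 156, 18, 18, 192]]
collar ['top', 'scene'] [ 0.4963  0.2347 -2.0706 -1.1157] rms 0.53 [[196, 296, 22, 21, 115], [331, 156, 18, 18, 192]]
ring 49 [ 0.48935048 -0.01368238  0.035     ]
holder ((422.50732421875, 286.22216796875), (34.669795989990234, 34.34203338623047), 33.11134338378906) [ 0.54070583 -0.24242813  0.02      ]
can_pink_centre [0.628 0.425 0.1  ] [110.8, 242.1, 63.6, 29.6]
can_black_centre [ 0.616 -0.429  0.1  ] [517.8, 252.2, 61.9, 32.9]
tape_centre [ 0.816 -0.195  0.02 ] [401.2, 164.7, 44.5, 40.2]
```

Measured positions: cartridge (0.5375, −0.246), pot (0.489, −0.0138), lids (0.496, 0.235). Now I work out the moves.

```bash
cat > d.py <<'E'
import sys; from h import *
s=r.read_state(); p=np.array(s['ee_pos']); M=R.from_quat(s['eef_rot']).as_matrix()
print('t',round(s['time'],2),'p',p.round(4),'ft',np.round(s['ft_force'],1),'w',round(s['width'],4),'g',s['grip_force'],'j',np.round(s['joint_positions'],2),'tilt',M[:,2].round(3),'y',M[:,1].round(3))
a=[float(v) for v in sys.argv[1:]]
while a: t=np.array(a[:3]); a=a[3:]; print(t,'delta mm',((t-p)@M*1e3).round(1),'world mm',((t-p)*1e3).round(1)); p=t
E
python3 d.py .5375 -.246 .20 .5375 -.246 .063
```

```text
t 1.2 p [0.2779 0.5598 0.2024] ft [-0.9  0.1  0. ] w 0.0872 g 0.0 j [-1.13  0.33 -0.06  1.46  0.02  1.35 -0.09] tilt [ 0.  0. -1.] y [0.445 0.896 0.   ]
[ 0.5375 -0.246   0.2   ] delta mm [-590.8 -606.3    2.3] world mm [ 259.6 -805.8   -2.4]
[ 0.5375 -0.246   0.063 ] delta mm [ -0.  -0. 137.] world mm [   0.    0. -137.]
```

```bash
python3 -m pendant '[[-0.0246,-0.0253,0,0],[-0.0246,-0.0253,0,0],[-0.0246,-0.0253,0,0],[-0.0246,-0.0253,0,0],[-0.0246,-0.0253,0,0],[-0.0246,-0.0253,0,0],[-0.0246,-0.0253,0,0],[-0.0246,-0.0253,0,0]]' 1 30
python3 -m pendant '[[-0.0246,-0.0253,0,0],[-0.0246,-0.0253,0,0],[-0.0246,-0.0253,0,0],[-0.0246,-0.0253,0,0],[-0.0246,-0.0253,0,0],[-0.0246,-0.0253,0,0],[-0.0246,-0.0253,0,0],[-0.0246,-0.0253,0,0]]'
python3 -m pendant '[[-0.0246,-0.0253,0,0],[-0.0246,-0.0253,0,0],[-0.0246,-0.0253,0,0],[-0.0246,-0.0253,0,0],[-0.0246,-0.0253,0,0],[-0.0246,-0.0253,0,0],[0,0,0,0],[0,0,0,0]]'
python3 - <<'E'
from fit import *
c=cam('wrist'); save(c,'w1.png'); print(c['p'],c['R'].round(3))
print(proj(c,[[.5375,-.246,.081]]))
E
python3 d.py .5375 -.246 .063
```

```text
time: 1.87
ee_pos: [0.3645, 0.2894, 0.2026]
eef_rot: [0.228, 0.974, 0.0, 0.0]
ft_force: [0.5, 0.3, 0.6]
width: 0.0869
grip_force: 0.0
time: 2.53
ee_pos: [0.4507, 0.0205, 0.2027]
eef_rot: [0.228, 0.974, 0.0, 0.0]
ft_force: [1.4, -0.0, 0.0]
width: 0.0873
grip_force: 0.0
time: 3.2
ee_pos: [0.515, -0.1815, 0.2021]
eef_rot: [0.23, 0.973, -0.001, -0.0]
ft_force: [0.6, 0.6, -0.5]
width: 0.0872
grip_force: 0.0
[ 0.44568458 -0.14710205  0.38324757] [[ 0.448  0.858  0.252]
 [ 0.894 -0.429 -0.128]
 [-0.001  0.283 -0.959]]
[[259.03669992 281.97596936]]
t 3.25 p [ 0.515  -0.1796  0.2021] ft [0.3 0.5 1. ] w 0.087 g 0.0 j [-0.34  0.17  0.67  1.7  -0.11  1.31  1.46] tilt [-0.001 -0.    -1.   ] y [ 0.446  0.895 -0.   ]
[ 0.5375 -0.246   0.063 ] delta mm [-49.8 -49.3 139.1] world mm [  22.5  -66.4 -139.1]
```

View pics/w1.png

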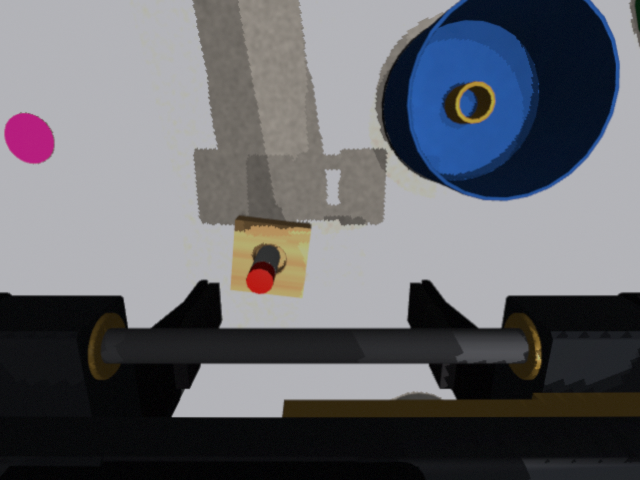

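The wrist view shows the cap top at (260,280) against a predicted (259,282), and the tube mouth near (475,102). The calibration agrees. I do a quick tube refinement, then move above the cartridge.

```bash
python3 -m pendant '[[-0.025,-0.0246,0,0],[-0.0248,-0.0247,0,0],[0,0,0.02,0],[0,0,0.02,0],[0,0,0,0],[0,0,0,0]]'
python3 d.py .5375 -.246 .063
python3 - <<'E'
from fit import *
img=cv2.imread('pics/w1.png')[:,:,::-1]
c=cam('wrist')
c['R']=np.array([[.448,.858,.252],[.894,-.429,-.128],[-.001,.283,-.959]]); c['p']=np.array([.44568458,-.14710205,.38324757])
h=cv2.cvtColor(np.ascontiguousarray(img[70:135,435:510]),cv2.COLOR_RGB2HSV); m=((h[...,0]<40)&(h[...,1]>100)).astype(np.uint8)
ct=np.concatenate(cv2.findContours(m,0,1)[0])[:,0]+[435,70]
e=cv2.fitEllipse(cv2.convexHull(ct.astype(np.int32))); print(e,'pred',proj(c,[[.489,-.0138,.035]]), 'tube',at(c,*e[0],.035))
c2=cam('wrist'); save(c2,'w2.png')
x,er,b=fit({'w':c2},'red',.012,[.061,.081],{'w':(300,330,150)},['w'],(.5375,-.246)); print(x,er,b,proj(c2,[[.5375,-.246,.081]]))
E
```

```text
time: 3.75
ee_pos: [0.5376, -0.2439, 0.162]
eef_rot: [0.227, 0.974, 0.0, -0.001]
ft_force: [0.6, -0.1, 1.0]
width: 0.087
grip_force: 0.0
t 3.75 p [ 0.5376 -0.2439  0.162 ] ft [ 0.6 -0.1  1. ] w 0.087 g 0.0 j [-0.21  0.33  0.69  1.64 -0.22  1.25  1.64] tilt [-0.002  0.001 -1.   ] y [0.443 0.897 0.001]
[ 0.5375 -0.246   0.063 ] delta mm [-1. -2. 99.] world mm [ -0.1  -2.1 -99. ]
((469.9996643066406, 102.68032836914062), (40.78432846069336, 50.57421875), 68.98944091796875) pred [[476.29082429 101.61224375]] tube [ 0.48722177 -0.019066    0.035     ]
[ 0.53667424 -0.24572932 -1.54400002] 0.27564552528347813 [[297, 218, 31, 36, 895]] [[312.29792272 239.69937844]]
```

```bash
python3 -m pendant '[[-0.0005,-0.001,0.025,0],[-0.0005,-0.001,0.025,0],[0,0,0.025,0],[0,0,0.016,0],[0,0,0.008,0],[0,0,0,0]]' 1
python3 d.py
python3 -m pendant '[[0,0,0,0],[0,0,0,0],[0,0,0,0],[0,0,0,0],[0,0,0,0],[0,0,0,0],[0,0,0,0],[0,0,0,0]]' 0 25
python3 d.py .5375 -.246 .160 .489 -.0138 .16
```

```text
time: 4.35
ee_pos: [0.5377, -0.2471, 0.0629]
eef_rot: [0.228, 0.974, 0.0, -0.001]
ft_force: [0.4, 0.0, 0.8]
width: 0.0871
grip_force: 0.0
t 4.35 p [ 0.5377 -0.2471  0.0629] ft [0.4 0.  0.8] w 0.0871 g 0.0 j [-0.17  0.43  0.66  1.74 -0.3   1.07  1.7 ] tilt [-0.001  0.001 -1.   ] y [0.444 0.896 0.   ]
time: 5.02
ee_pos: [0.5378, -0.2479, 0.0633]
eef_rot: [0.228, 0.974, 0.0, -0.0]
ft_force: [0.3, 0.5, -1.0]
width: 0.0417
grip_force: 0.0
t 5.02 p [ 0.5378 -0.2479  0.0633] ft [ 0.3  0.5 -1. ] w 0.0417 g 0.0 j [-0.17  0.43  0.66  1.74 -0.3   1.07  1.7 ] tilt [ 0.  0. -1.] y [0.445 0.896 0.   ]
[ 0.5375 -0.246   0.16  ] delta mm [  1.1   1.5 -96.7] world mm [-0.3  1.9 96.7]
[ 0.489  -0.0138  0.16  ] delta mm [146.7 186.4   0. ] world mm [-48.5 232.2   0. ]
```

```bash
python3 -m pendant '[[0,0,0,0],[0,0,0,0],[0,0,0,0],[0,0,0,0],[0,0,0,0],[0,0,0,0],[0,0,0,0],[0,0,0,0]]' 0 25
python3 d.py
python3 -m pendant '[[0,0,-0.01,0],[0,0,-0.02,0],[0,0,-0.02,0],[0,0,-0.03,0],[0,0,-0.03,0],[0,0,-0.02,0],[0,0,-0.01,0],[0,0,0,0]]'
python3 d.py .489 -.0138 .2
```

```text
time: 5.68
ee_pos: [0.5378, -0.2479, 0.0633]
eef_rot: [0.228, 0.974, 0.0, -0.0]
ft_force: [-0.2, -1.0, -0.3]
width: 0.001
grip_force: 0.0
t 5.68 p [ 0.5378 -0.2479  0.0633] ft [-0.2 -1.  -0.3] w 0.001 g 0.0 j [-0.17  0.43  0.66  1.74 -0.3   1.07  1.7 ] tilt [ 0.  0. -1.] y [0.445 0.896 0.   ]
time: 6.35
ee_pos: [0.5388, -0.2485, 0.2059]
eef_rot: [0.228, 0.974, 0.0, 0.002]
ft_force: [-0.3, -0.1, 0.1]
width: 0.0004
grip_force: 0.0
t 6.35 p [ 0.5388 -0.2485  0.2059] ft [-0.3 -0.1  0.1] w 0.0004 g 0.0 j [-0.22  0.3   0.71  1.58 -0.2   1.33  1.63] tilt [ 0.004 -0.001 -1.   ] y [0.445 0.896 0.001]
[ 0.489  -0.0138  0.2   ] delta mm [149.  188.    5.5] world mm [-49.8 234.7  -5.9]
```

The grip missed and the fingers closed fully. I look before trying again.

```bash
python3 - <<'E'
from fit import *
c=cam('wrist'); s=cam('scene'); t=cam('top')
a=cv2.resize(s['img'][200:350,100:300],(533,400)); b=cv2.resize(c['img'],(533,400))
cv2.imwrite('pics/miss.png',cv2.resize(np.hstack([a,b]),(800,300))[:,:,::-1])
save(c,'w3.png')
P=np.array([[.537,-.246,.081],[.537,-.246,.061],[.489,-.0138,.035]]); print(proj(c,P),proj(s,P))
E
```

```text
[[316.42186742 221.11151537]
 [316.27350956 215.6156051 ]
 [541.11781907  36.77103376]] [[193.67815183 277.27766191]
 [195.87006589 281.4091268 ]
 [265.175612   215.00271775]]
```

View pics/miss.png

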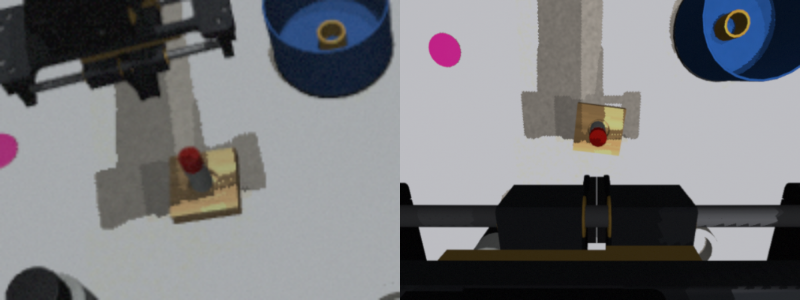

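The picture shows the cartridge still upright in the holder and the closed fingers above it. I check how the reported TCP projects against the visible fingers.

```bash
python3 - <<'E'
from fit import *
st=r.read_state(); p=np.array(st['ee_pos']); M=R.from_quat(st['eef_rot']).as_matrix()
c=cam('wrist'); s=cam('scene')
P=[p+M@[0,y,z] for y,z in[(0,.011),(0,0),(0,-.008),(.1,-.06)]]
print(proj(c,P).round(0),proj(s,P).round(0)); print('cam in tool',M.T@(c['p']-p),M.T@c['R'][:,2])
x,er,b=fit({'s':s},'red',.012,[.061,.081],{'s':(196,280,14)},['s'],(.5375,-.246)); print(x,er)
x,er,b=fit({'s':c},'red',.012,[.061,.081],{'s':(313,215,60)},['s'],(.5375,-.246)); print(x,er)
v=np.hstack([cv2.resize(s['img'][170:310,120:260],(400,400),interpolation=cv2.INTER_CUBIC),cv2.resize(c['img'][160:400,200:440],(400,400))])
for q in proj(s,P[:3]): cv2.circle(v,(int((q[0]-120)*400/140),int((q[1]-170)*400/140)),3,(255,255,0),-1)
for q in proj(c,P[:3]): cv2.circle(v,(int(400+(q[0]-200)*400/240),int((q[1]-160)*400/240)),3,(255,255,0),-1)
cv2.imwrite('pics/tcp.png',v[:,:,::-1])
E
```

```text
[[315. 277.]
 [315. 285.]
 [315. 291.]
 [592. 350.]] [[180. 252.]
 [178. 249.]
 [177. 247.]
 [224. 219.]]
cam in tool [ 0.07731876 -0.00052495 -0.18111502] [-2.82693490e-01  1.19231720e-04  9.59210288e-01]
[ 0.53817426 -0.24667791 -0.78727876] 0.21067026932375021
[ 0.53656414 -0.24577437 -1.29611038] 0.2537687077421145
```

View pics/tcp.png

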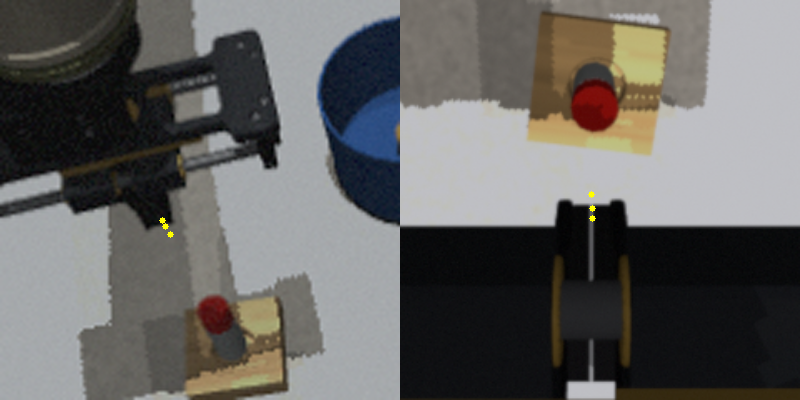

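The drawn tip points lie a little off the visible fingertips, so there may be an offset. I go back down with the gripper open and compare cap and fingers at the same height.

```bash
python3 -m pendant '[[0,0,0,0],[0,0,0,0],[0,0,0,0],[0,0,0,0],[0,0,0,0],[0,0,0,0],[0,0,0,0],[0,0,0,0]]' 0.8
python3 -m pendant '[[0,0,0,0],[0,0,0,0],[0,0,0,0],[0,0,0.02,0],[0,0,0.03,0],[0,0,0.03,0],[0,0,0.03,0],[0,0,0.03,0]]' 
python3 -m pendant '[[0,0,0,0],[0,0,0,0]]' 
python3 d.py .5375 -.246 .063
python3 - <<'E'
from fit import *
st=r.read_state(); p=np.array(st['ee_pos']); M=R.from_quat(st['eef_rot']).as_matrix()
c=cam('wrist'); s=cam('scene')
P=[p+M@[0,0,z] for z in(.011,0)]
v=np.hstack([cv2.resize(s['img'][210:310,140:240],(400,400),interpolation=cv2.INTER_CUBIC),cv2.resize(c['img'][150:390,200:440],(400,400))])
for q in proj(s,P): cv2.circle(v,(int((q[0]-140)*4),int((q[1]-210)*4)),2,(255,255,0),-1)
for q in proj(c,P): cv2.circle(v,(int(400+(q[0]-200)*400/240),int((q[1]-150)*400/240)),2,(255,255,0),-1)
cv2.imwrite('pics/low.png',v[:,:,::-1])
E
```

```text
time: 7.27
ee_pos: [0.5379, -0.2479, 0.2033]
eef_rot: [0.228, 0.974, 0.0, 0.0]
ft_force: [-0.3, 0.4, 0.3]
width: 0.0459
grip_force: 0.0
time: 7.93
ee_pos: [0.5379, -0.2478, 0.0621]
eef_rot: [0.228, 0.974, 0.0, 0.0]
ft_force: [-0.3, 0.4, 0.6]
width: 0.069
grip_force: 0.0
time: 8.1
ee_pos: [0.537, -0.2477, 0.0628]
eef_rot: [0.228, 0.974, -0.0, -0.001]
ft_force: [-0.3, 0.5, 0.6]
width: 0.0694
grip_force: 0.0
t 8.1 p [ 0.537  -0.2477  0.0628] ft [-0.3  0.5  0.6] w 0.0694 g 0.0 j [-0.17  0.44  0.66  1.74 -0.3   1.07  1.7 ] tilt [-0.003  0.    -1.   ] y [ 0.445  0.896 -0.001]
[ 0.5375 -0.246   0.063 ] delta mm [ 0.3  1.7 -0.2] world mm [0.5 1.7 0.2]
```

View pics/low.png

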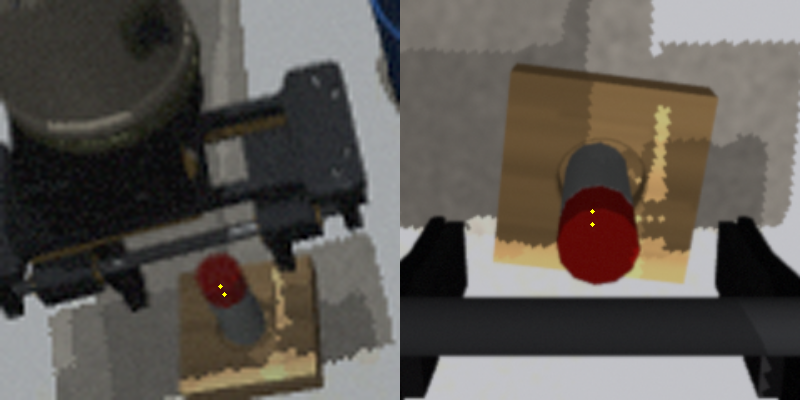

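The picture shows the cap at (598,240) in the right half, between fingertips whose front ends are at row ~218. I compare with the predicted finger corners numerically.

```bash
python3 - <<'E'
from fit import *
st=r.read_state(); p=np.array(st['ee_pos']); M=R.from_quat(st['eef_rot']).as_matrix()
c=cam('wrist'); s=cam('scene')
for x in(-.0095,0,.0095):
  for y in(-.035,.035):
    P=p+M@[x,y,.011]; a=proj(c,P)[0]; b=proj(s,P)[0]
    print(x,y,'wrist zoom',((a-[200,150])*400/240+[400,0]).round(0),'scene zoom',((b-[140,210])*4).round(0))
J=np.array([proj(s,p+M@e)[0]-proj(s,p)[0] for e in np.eye(3)*.01]); print('scene px per 10mm tool xyz',J.round(2))
J=np.array([proj(c,p+M@e)[0]-proj(c,p)[0] for e in np.eye(3)*.01]); print('wrist',J.round(2))
E
```

```text
-0.0095 -0.035 wrist zoom [485. 238.] scene zoom [163. 328.]
-0.0095 0.035 wrist zoom [699. 238.] scene zoom [291. 295.]
0 -0.035 wrist zoom [484. 211.] scene zoom [161. 313.]
0 0.035 wrist zoom [700. 211.] scene zoom [288. 280.]
0.0095 -0.035 wrist zoom [482. 183.] scene zoom [158. 298.]
0.0095 0.035 wrist zoom [702. 184.] scene zoom [285. 265.]
scene px per 10mm tool xyz [[-0.68 -3.97]
 [ 4.58 -1.18]
 [ 1.08  2.03]]
wrist [[ 2.000e-02 -1.840e+01]
 [ 1.958e+01  1.000e-02]
 [-5.000e-02 -7.380e+00]]
```

Both cues (tip spacing and row) say the fingertips are really about 25 mm higher than the stated tool frame. That would explain closing just above the cap. Going 22 mm lower is safe under either reading, so I do that, close, and look for contact.

```bash
python3 -m pendant '[[0,0.001,0.008,0],[0,0.0005,0.008,0],[0,0,0.006,0],[0,0,0,0],[0,0,0,0],[0,0,0,0],[0,0,0,0],[0,0,0,0]]' 0 25
python3 -m pendant '[[0,0,0,0],[0,0,0,0],[0,0,0,0],[0,0,0,0],[0,0,0,0],[0,0,0,0],[0,0,0,0],[0,0,0,0]]'
python3 d.py
```

```text
time: 8.97
ee_pos: [0.5387, -0.2467, 0.0416]
eef_rot: [0.228, 0.974, 0.0, 0.0]
ft_force: [0.1, 0.5, 1.0]
width: 0.0241
grip_force: 0.0
time: 9.63
ee_pos: [0.5387, -0.2467, 0.0415]
eef_rot: [0.228, 0.974, 0.0, 0.0]
ft_force: [0.3, 0.2, 2.9]
width: 0.0231
grip_force: 25.0
t 9.63 p [ 0.5387 -0.2467  0.0415] ft [0.3 0.2 2.9] w 0.0231 g 25.0004705786705 j [-0.16  0.46  0.64  1.76 -0.32  1.03  1.71] tilt [ 0. -0. -1.] y [0.445 0.896 0.   ]
```

Gripped: width 23 mm, 25 N. I lift and move over the pot.

```bash
python3 -m pendant '[[0,0,-0.005,0],[0,0,-0.015,0],[0,0,-0.02,0],[0,0,-0.025,0],[0,0,-0.025,0],[0,0,-0.025,0],[0,0,-0.015,0],[0,0,0,0]]'
python3 -m pendant '[[0.01,0.0125,0,0],[0.02,0.026,0,0],[0.025,0.032,0,0],[0.028,0.0355,0,0],[0.028,0.0355,0,0],[0.02,0.026,0,0],[0.0105,0.013,0,0],[0.0045,0.0055,0,0]]'
python3 -m pendant '[[0,0,0,0],[0,0,0,0],[0,0,0,0]]'
python3 d.py .489 -.0138 .1715
python3 - <<'E'
from fit import *
st=r.read_state(); p=np.array(st['ee_pos']); dz=p[2]-.0415
C={n:cam(n) for n in('top','scene','wrist')}; save(C['wrist'],'w5.png'); save(C['top'],'t5.png')
x0=(p[0]-.0015,p[1]+.0006)
for n in C:
    q=proj(C[n],[[*x0,.081+dz]])[0]
    try: print(n,fit({'s':C[n]},'red',.012,[.061+dz,.081+dz],{'s':(int(q[0]),int(q[1]),45 if n=='wrist' else 18)},['s'],x0),q)
    except Exception as e: print(n,e)
for n in C:
    q=proj(C[n],[[.489,-.0138,.035]])[0].round().astype(int); w=45 if n=='wrist' else 16
    t=C[n]['img'][max(0,q[1]-w):q[1]+w,q[0]-w:q[0]+w]; h=cv2.cvtColor(np.ascontiguousarray(t),cv2.COLOR_RGB2HSV); m=(h[...,0]>10)&(h[...,0]<40)&(h[...,1]>90); print(n,q,m.sum())
E
```

```text
time: 10.3
ee_pos: [0.5398, -0.2473, 0.1748]
eef_rot: [0.228, 0.974, 0.0, 0.002]
ft_force: [0.2, -0.2, -0.2]
width: 0.0235
grip_force: 25.0
time: 10.97
ee_pos: [0.4908, -0.0185, 0.1706]
eef_rot: [0.226, 0.974, 0.0, -0.001]
ft_force: [0.3, 0.3, -0.6]
width: 0.023
grip_force: 25.0
time: 11.22
ee_pos: [0.492, -0.0239, 0.1711]
eef_rot: [0.23, 0.973, -0.0, -0.0]
ft_force: [-0.4, -0.4, -1.0]
width: 0.0236
grip_force: 25.0
t 11.22 p [ 0.492  -0.0239  0.1711] ft [-0.4 -0.4 -1. ] w 0.0236 g 24.995373487472534 j [-0.59  0.05  0.57  1.87 -0.03  1.23  1.09] tilt [-0.    -0.001 -1.   ] y [ 0.447  0.895 -0.001]
[ 0.489  -0.0138  0.1715] delta mm [ 7.2  7.7 -0.4] world mm [-3.  10.1  0.4]
top attempt to get argmax of an empty sequence
scene (array([ 0.49111011, -0.02361817, -0.768294  ]), np.float64(0.15997529777391906), [[249, 167, 12, 14, 125]]) [253.99890512 170.25503277]
wrist (array([ 0.48938468, -0.02299697, -2.3383181 ]), np.float64(3.3279439426215034), [[286, 275, 57, 54, 2571]]) [314.59565817 319.38936071]
top [321 310] 0
scene [265 215] 136
wrist [324 213] 811
```

The cartridge shows in the scene view at the tool reading within 1 mm. I correct laterally and lower to just above the tube.

```bash
python3 -m pendant '[[0.003,0.004,0,0],[0.0025,0.0035,0,0],[0,0,0,0],[0,0,0,0],[0,0,0.02,0],[0,0,0.025,0],[0,0,0.02,0],[0,0,0.015,0]]'
python3 -m pendant '[[0,0,0.01,0],[0,0,0,0],[0,0,0,0],[0,0,0,0]]'
python3 d.py .4904 -.0147 .0755
python3 - <<'E'
from fit import *
p=np.array(r.read_state()['ee_pos']); dz=p[2]-.0415; s=cam('scene'); q=proj(s,[[p[0],p[1],.08+dz]])[0]
print(fit({'s':s},'red',.012,[.061+dz,.081+dz],{'s':(int(q[0]),int(q[1]),18)},['s'],p[:2]))
w=cam('wrist'); save(w,'w6.png')
v=np.hstack([cv2.resize(s['img'][160:260,214:314],(400,400),interpolation=cv2.INTER_CUBIC),cv2.resize(w['img'][130:370,200:440],(400,400))])
cv2.imwrite('pics/over.png',v[:,:,::-1])
E
```

```text
time: 12.03
ee_pos: [0.4896, -0.0129, 0.0897]
eef_rot: [0.228, 0.974, -0.0, -0.001]
ft_force: [-0.5, 0.3, 0.4]
width: 0.0234
grip_force: 25.0
time: 12.37
ee_pos: [0.491, -0.0128, 0.0823]
eef_rot: [0.228, 0.974, 0.0, 0.001]
ft_force: [-0.2, -0.2, -0.5]
width: 0.0232
grip_force: 25.0
t 12.37 p [ 0.491  -0.0128  0.0823] ft [-0.2 -0.2 -0.5] w 0.0232 g 24.99553084373474 j [-0.58  0.15  0.56  1.98 -0.09  1.04  1.13] tilt [ 0.001  0.    -1.   ] y [0.445 0.896 0.001]
[ 0.4904 -0.0147  0.0755] delta mm [-0.3 -2.   6.8] world mm [-0.6 -1.9 -6.8]
(array([ 0.4900405 , -0.01236648, -0.74837562]), np.float64(0.2150766026402729), [[258, 190, 10, 13, 107]])
```

View pics/over.png

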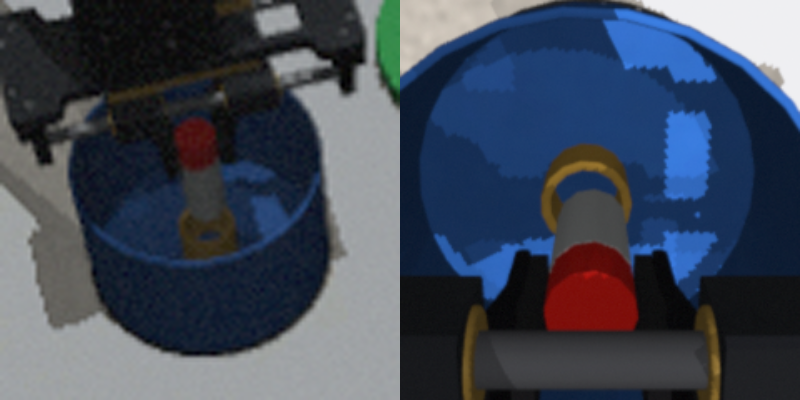

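The picture shows the cartridge hanging straight above the brass tube. In the right half the ring is centred at column 586 and the cartridge at about 590, so about 1.5 mm too far in +y. That matches the computed −2 mm.

```bash
python3 -m pendant '[[-0.0003,-0.0017,0,0],[0,0,0,0],[0,0,0.004,0],[0,0,0.004,0],[0,0,0.004,0],[0,0,0.004,0],[0,0,0,0],[0,0,0,0]]'
python3 -m pendant '[[0,0,0.004,0],[0,0,0.004,0],[0,0,0.004,0],[0,0,0.004,0],[0,0,0,0],[0,0,0,0]]'
python3 d.py .4904 -.0147 .0405
```

```text
time: 13.13
ee_pos: [0.4896, -0.0145, 0.065]
eef_rot: [0.228, 0.974, -0.0, -0.0]
ft_force: [0.2, 0.1, 0.1]
width: 0.0234
grip_force: 25.0
time: 13.63
ee_pos: [0.4896, -0.0145, 0.049]
eef_rot: [0.228, 0.974, -0.0, -0.0]
ft_force: [-0.2, -0.3, -1.3]
width: 0.0232
grip_force: 25.0
t 13.63 p [ 0.4896 -0.0145  0.049 ] ft [-0.2 -0.3 -1.3] w 0.0232 g 24.995504915714264 j [-0.57  0.2   0.55  2.01 -0.13  0.97  1.16] tilt [-0.001 -0.    -1.   ] y [ 0.445  0.896 -0.   ]
[ 0.4904 -0.0147  0.0405] delta mm [-0.8  0.2  8.5] world mm [ 0.8 -0.2 -8.5]
```

It is sliding in with no force. I press home in small steps, watching the force.

```bash
python3 -m pendant '[[0,0,0.003,0],[0,0,0.003,0],[0,0,0.001,0],[0,0,0,0]]'
python3 -m pendant '[[0,0,0.001,0],[0,0,0.0005,0],[0,0,0,0]]'
python3 -m pendant '[[0,0,0.0005,0],[0,0,0,0]]'
python3 d.py
```

```text
time: 13.97
ee_pos: [0.4896, -0.0145, 0.042]
eef_rot: [0.228, 0.974, -0.0, -0.0]
ft_force: [0.7, -0.1, -0.7]
width: 0.0231
grip_force: 25.0
time: 14.22
ee_pos: [0.4898, -0.0144, 0.0408]
eef_rot: [0.228, 0.974, 0.0, 0.0]
ft_force: [-0.1, -0.8, -1.1]
width: 0.0233
grip_force: 25.0
time: 14.38
ee_pos: [0.49, -0.0145, 0.0405]
eef_rot: [0.228, 0.974, 0.0, 0.0]
ft_force: [-0.3, -0.3, 0.4]
width: 0.0232
grip_force: 25.0
t 14.38 p [ 0.49   -0.0145  0.0405] ft [-0.3 -0.3  0.4] w 0.0232 g 24.996447265148163 j [-0.56  0.21  0.55  2.02 -0.14  0.95  1.17] tilt [ 0.  0. -1.] y [0.445 0.896 0.   ]
```

```bash
python3 -m pendant '[[0,0,0.0005,0],[0,0,0.0005,0],[0,0,0,0]]'
python3 -m pendant '[[0,0,0.0005,0],[0,0,0.0005,0],[0,0,0,0]]'
python3 d.py
```

```text
time: 14.63
ee_pos: [0.4907, -0.0146, 0.0404]
eef_rot: [0.228, 0.974, 0.0, 0.001]
ft_force: [-2.3, -0.8, 11.0]
width: 0.0231
grip_force: 25.0
time: 14.88
ee_pos: [0.4915, -0.0146, 0.0402]
eef_rot: [0.229, 0.974, 0.001, 0.001]
ft_force: [-4.5, -0.4, 20.6]
width: 0.0231
grip_force: 25.1
t 14.88 p [ 0.4915 -0.0146  0.0402] ft [-4.5 -0.4 20.6] w 0.0231 g 25.05461348887053 j [-0.56  0.22  0.55  2.01 -0.14  0.94  1.17] tilt [ 0.003  0.001 -1.   ] y [0.445 0.896 0.002]
```

It is on a firm bottom exactly at the expected home height (z change −1.1 mm from the holder, 20 N contact). I release, lift and go towards the lids.

```bash
python3 -m pendant '[[0,0,-0.001,0],[0,0,-0.0008,0],[0,0,0,0],[0,0,0,0],[0,0,0,0],[0,0,0,0],[0,0,0,0],[0,0,0,0]]' 0.7
python3 -m pendant '[[0,0,0,0],[0,0,-0.01,0],[0,0,-0.02,0],[0,0,-0.03,0],[0,0,-0.035,0],[0,0,-0.035,0],[0,0,-0.02,0],[0,0,-0.01,0]]'
python3 -m pendant '[[0.007,0.015,0,0],[0.014,0.030,0,0],[0.017,0.036,0,0],[0.017,0.036,0,0],[0.017,0.036,0,0],[0.016,0.034,0,0],[0.011,0.024,0,0],[0.006,0.0154,0,0]]'
python3 -m pendant '[[0,0,0,0],[0,0,0,0]]'
python3 d.py .4965 .235 .1
python3 - <<'E'
from fit import *
t=cam('top');s=cam('scene')
q=proj(s,[[.489,-.0138,.08],[.489,-.0138,.06]]);print(q)
print(fit({'s':s},'red',.012,[.060,.080],{'s':(int(q[0][0]),int(q[0][1]),14)},['s'],(.489,-.0138)))
q=proj(t,[[.489,-.0138,.08]])[0]
print(fit({'s':t},'red',.012,[.060,.080],{'s':(int(q[0]),int(q[1]),14)},['s'],(.489,-.0138)))
w=cam('wrist'); save(w,'w7.png'); q=proj(w,[[.4965,.235,.02]])[0]; print(q)
try: print(fit({'s':w},'orange',.025,[.022,.046],{'s':(int(q[0]),int(q[1]),80)},['s'],(.496,.235)))
except Exception as e: print(e)
E
```

```text
time: 15.55
ee_pos: [0.4898, -0.0145, 0.04]
eef_rot: [0.228, 0.974, -0.0, -0.0]
ft_force: [-0.3, -1.0, 1.2]
width: 0.0598
grip_force: 0.0
time: 16.22
ee_pos: [0.4911, -0.0146, 0.204]
eef_rot: [0.229, 0.974, 0.001, 0.002]
ft_force: [0.2, -0.4, -0.9]
width: 0.0611
grip_force: 0.0
time: 16.88
ee_pos: [0.4952, 0.2385, 0.1994]
eef_rot: [0.227, 0.974, -0.0, -0.001]
ft_force: [-0.5, 0.3, -0.3]
width: 0.061
grip_force: 0.0
time: 17.05
ee_pos: [0.4964, 0.2344, 0.1996]
eef_rot: [0.228, 0.974, -0.001, -0.0]
ft_force: [-0.7, -0.8, 0.7]
width: 0.0608
grip_force: 0.0
t 17.05 p [0.4964 0.2344 0.1996] ft [-0.7 -0.8  0.7] w 0.0608 g 0.0 j [-0.85  0.16  0.36  1.69 -0.06  1.3   0.64] tilt [-0.001 -0.001 -1.   ] y [ 0.444  0.896 -0.001]
[0.4965 0.235  0.1   ] delta mm [ 0.2  0.7 99.6] world mm [  0.1   0.6 -99.6]
[[263.31198004 204.1318253 ]
 [264.1565965  209.06083362]]
(array([ 0.48864997, -0.01421372, -0.72181345]), np.float64(0.16816190756962918), [[259, 201, 10, 12, 96]])
(array([ 0.48763801, -0.01280707, -0.83321869]), np.float64(0.2468959552782659), [[316, 307, 10, 11, 92]])
[316.67172877 209.46478276]
(array([ 0.49605649,  0.23504467, -1.43008693]), np.float64(0.27233794182551746), [[290, 185, 54, 56, 1418]])
```

Both cameras confirm the cartridge at home (top at z≈0.08, centred in the pot). I descend on the knob.

```bash
python3 -m pendant '[[-0.001,0,0.02,0],[0,0,0.03,0],[0,0,0.03,0],[0,0,0.03,0],[0,0,0.025,0],[0,0,0.015,0],[0,0,0.008,0],[0,0,0,0]]'
python3 -m pendant '[[0,0,0.004,0],[0,0,0.003,0],[0,0,0.0025,0],[0,0,0,0]]'
python3 d.py .4975 .2342 .032
python3 - <<'E'
from fit import *
s=cam('scene');w=cam('wrist')
v=np.hstack([cv2.resize(s['img'][120:220,290:390],(400,400),interpolation=cv2.INTER_CUBIC),cv2.resize(w['img'][130:370,200:440],(400,400))])
cv2.imwrite('pics/knob.png',v[:,:,::-1])
E
```

```text
time: 17.87
ee_pos: [0.4968, 0.2329, 0.0409]
eef_rot: [0.229, 0.973, -0.001, -0.001]
ft_force: [-0.5, 0.2, 0.9]
width: 0.0608
grip_force: 0.0
time: 18.2
ee_pos: [0.4975, 0.2346, 0.0329]
eef_rot: [0.228, 0.974, 0.0, 0.0]
ft_force: [0.6, 0.3, 0.7]
width: 0.0608
grip_force: 0.0
t 18.2 p [0.4975 0.2346 0.0329] ft [0.6 0.3 0.7] w 0.0608 g 0.0 j [-0.81  0.34  0.34  1.86 -0.14  0.96  0.7 ] tilt [ 0.  0. -1.] y [0.445 0.896 0.001]
[0.4975 0.2342 0.032 ] delta mm [-0.2 -0.4  0.9] world mm [-0.  -0.4 -0.9]
```

View pics/knob.png

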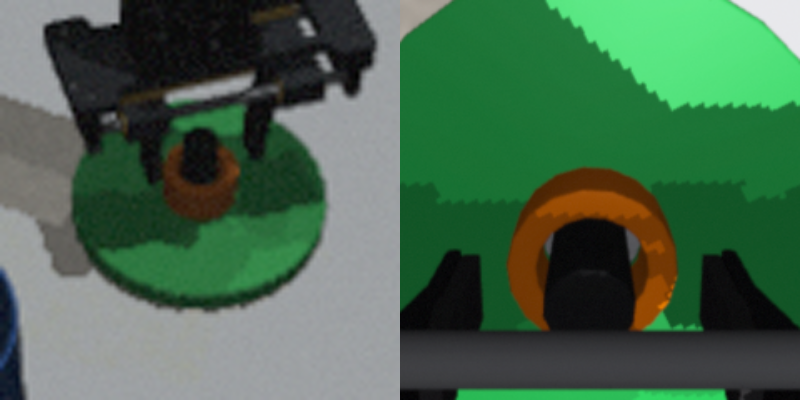

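The picture shows the knob between the open fingertips (right half: knob (590,290), tips (468,255) and (715,255)), with the tips just above the collar top. I go 4 mm lower and close.

```bash
python3 -m pendant '[[0,0,0.002,0],[0,0,0.002,0],[0,0,0,0],[0,0,0,0],[0,0,0,0],[0,0,0,0],[0,0,0,0],[0,0,0,0]]' 0 40
python3 -m pendant '[[0,0,0,0],[0,0,0,0],[0,0,0,0],[0,0,0,0],[0,0,0,0],[0,0,0,0]]'
python3 d.py
python3 -m pendant '[[0,0,-0.003,0],[0,0,-0.006,0],[0,0,-0.01,0],[0,0,-0.01,0],[0,0,-0.006,0],[0,0,-0.003,0],[0,0,0,0]]'
python3 d.py
```

```text
time: 18.97
ee_pos: [0.4974, 0.2346, 0.0287]
eef_rot: [0.228, 0.974, 0.0, 0.0]
ft_force: [-0.2, 0.0, -0.3]
width: 0.0229
grip_force: 40.0
time: 19.47
ee_pos: [0.4974, 0.2346, 0.0287]
eef_rot: [0.228, 0.974, 0.0, -0.0]
ft_force: [0.2, -0.3, 1.7]
width: 0.0231
grip_force: 40.0
t 19.47 p [0.4974 0.2346 0.0287] ft [ 0.2 -0.3  1.7] w 0.0231 g 39.999831011518836 j [-0.81  0.34  0.34  1.86 -0.14  0.96  0.7 ] tilt [ 0.  0. -1.] y [0.445 0.896 0.   ]
time: 20.05
ee_pos: [0.4979, 0.2349, 0.0678]
eef_rot: [0.228, 0.974, 0.001, 0.001]
ft_force: [-0.2, 0.3, -3.7]
width: 0.0232
grip_force: 40.0
t 20.05 p [0.4979 0.2349 0.0678] ft [-0.2  0.3 -3.7] w 0.0232 g 39.99950738623738 j [-0.82  0.29  0.35  1.84 -0.12  1.03  0.68] tilt [ 0.001  0.001 -1.   ] y [0.445 0.896 0.002]
```

Both lids are up (3.7 N). I raise them clear of the rim and carry them smoothly over the pot.

```bash
python3 -m pendant '[[0,0,-0.006,0],[0,0,-0.014,0],[0,0,-0.02,0],[0,0,-0.022,0],[0,0,-0.02,0],[0,0,-0.012,0],[0,0,-0.006,0],[0,0,0,0]]'
python3 -m pendant '[[-0.002,-0.0045,0,0],[-0.005,-0.011,0,0],[-0.008,-0.0175,0,0],[-0.0105,-0.0225,0,0],[-0.0115,-0.025,0,0],[-0.012,-0.026,0,0],[-0.012,-0.026,0,0],[-0.0115,-0.025,0,0]]'
python3 -m pendant '[[-0.0105,-0.0225,0,0],[-0.008,-0.0175,0,0],[-0.006,-0.013,0,0],[-0.004,-0.009,0,0],[-0.002,-0.0045,0,0],[0,0,0,0],[0,0,0,0],[0,0,0,0]]'
python3 d.py .4900 -.0145 .1167
python3 - <<'E'
from fit import *
p=np.array(r.read_state()['ee_pos']); dz=p[2]-.0287; C={n:cam(n) for n in('scene','top')}
for n in C:
    q=proj(C[n],[[p[0],p[1],.014+dz]])[0]
    print(n,fit({'s':C[n]},'green',.086,[.004+dz,.020+dz],{'s':(int(q[0]),int(q[1]),50)},['s'],p[:2]))
E
```

```text
time: 20.72
ee_pos: [0.4978, 0.2348, 0.1675]
eef_rot: [0.228, 0.974, 0.001, 0.0]
ft_force: [-0.2, -0.6, -3.4]
width: 0.0228
grip_force: 40.0
time: 21.38
ee_pos: [0.4911, 0.0584, 0.1655]
eef_rot: [0.229, 0.973, -0.001, -0.001]
ft_force: [0.2, 0.2, -2.9]
width: 0.0231
grip_force: 40.0
time: 22.05
ee_pos: [0.4899, -0.0109, 0.1664]
eef_rot: [0.228, 0.974, 0.0, -0.0]
ft_force: [0.7, 0.8, -2.9]
width: 0.023
grip_force: 40.0
t 22.05 p [ 0.4899 -0.0109  0.1664] ft [ 0.7  0.8 -2.9] w 0.023 g 39.99975526705384 j [-0.6   0.05  0.55  1.88 -0.03  1.22  1.07] tilt [-0.  0. -1.] y [0.443 0.896 0.   ]
[ 0.49   -0.0145  0.1167] delta mm [-1.7 -3.2 49.7] world mm [  0.1  -3.6 -49.7]
scene (array([ 0.48952067, -0.01061183, -0.82361122]), np.float64(0.2975308618940486), [[223, 158, 77, 61, 2976]])
top (array([ 5.03229582e-01, -6.33731155e-03, -7.04486311e+00]), np.float64(7.631934010715408), [[292, 272, 70, 35, 1441]])
```

```bash
python3 -m pendant '[[-0.001,-0.002,0,0],[-0.0007,-0.0012,0,0],[0,0,0,0],[0,0,0.006,0],[0,0,0.008,0],[0,0,0.006,0],[0,0,0.004,0],[0,0,0,0]]'
python3 d.py .4900 -.0145 .1167
python3 -m pendant '[[0,0,0.004,0],[0,0,0.004,0],[0,0,0.004,0],[0,0,0.003,0],[0,0,0,0],[0,0,0,0]]'
python3 d.py .4900 -.0145 .1167
```

```text
time: 22.82
ee_pos: [0.4893, -0.0155, 0.1413]
eef_rot: [0.228, 0.974, -0.0, -0.001]
ft_force: [-1.1, 0.1, -3.2]
width: 0.0233
grip_force: 40.0
t 22.82 p [ 0.4893 -0.0155  0.1413] ft [-1.1  0.1 -3.2] w 0.0233 g 39.999614395201206 j [-0.59  0.07  0.55  1.91 -0.04  1.17  1.09] tilt [-0.002 -0.    -1.   ] y [ 0.445  0.896 -0.001]
[ 0.49   -0.0145  0.1167] delta mm [-0.2  1.3 24.6] world mm [  0.7   1.  -24.6]
time: 23.32
ee_pos: [0.49, -0.0155, 0.1275]
eef_rot: [0.228, 0.974, -0.0, -0.0]
ft_force: [-0.7, -1.0, -3.7]
width: 0.0232
grip_force: 40.0
t 23.32 p [ 0.49   -0.0155  0.1275] ft [-0.7 -1.  -3.7] w 0.0232 g 39.99960355460644 j [-0.59  0.09  0.56  1.93 -0.05  1.14  1.1 ] tilt [-0. -0. -1.] y [ 0.445  0.896 -0.   ]
[ 0.49   -0.0145  0.1167] delta mm [ 0.5  0.9 10.8] world mm [ -0.    1.  -10.8]
```

```bash
python3 -m pendant '[[0.0004,0.0008,0.002,0],[0,0,0.002,0],[0,0,0.002,0],[0,0,0.002,0],[0,0,0,0]]'
python3 -m pendant '[[0,0,0.001,0],[0,0,0.001,0],[0,0,0,0]]'
python3 -m pendant '[[0,0,0.0007,0],[0,0,0,0]]'
python3 d.py .4900 -.0145 .1167
```

```text
time: 23.73
ee_pos: [0.4898, -0.0146, 0.1192]
eef_rot: [0.228, 0.974, -0.0, -0.0]
ft_force: [-0.7, -0.5, -3.3]
width: 0.0228
grip_force: 40.0
time: 23.98
ee_pos: [0.49, -0.0146, 0.1175]
eef_rot: [0.228, 0.974, 0.0, -0.0]
ft_force: [-0.1, 0.4, -3.9]
width: 0.023
grip_force: 40.0
time: 24.15
ee_pos: [0.4901, -0.0146, 0.1169]
eef_rot: [0.228, 0.974, 0.0, -0.0]
ft_force: [0.2, -0.6, -3.8]
width: 0.0228
grip_force: 40.0
t 24.15 p [ 0.4901 -0.0146  0.1169] ft [ 0.2 -0.6 -3.8] w 0.0228 g 39.99951177276671 j [-0.58  0.1   0.55  1.94 -0.06  1.11  1.1 ] tilt [-0.  0. -1.] y [0.445 0.896 0.   ]
[ 0.49   -0.0145  0.1167] delta mm [0.1 0.  0.2] world mm [-0.1  0.1 -0.2]
```

```bash
python3 -m pendant '[[0,0,0.0005,0],[0,0,0,0]]'
python3 -m pendant '[[0,0,0.0005,0],[0,0,0,0]]'
python3 -m pendant '[[0,0,0.0005,0],[0,0,0,0]]'
python3 d.py
```

```text
time: 24.32
ee_pos: [0.4902, -0.0146, 0.1167]
eef_rot: [0.228, 0.974, 0.0, 0.0]
ft_force: [-1.4, 0.2, 0.2]
width: 0.023
grip_force: 40.0
time: 24.48
ee_pos: [0.4902, -0.0146, 0.1166]
eef_rot: [0.228, 0.974, 0.0, 0.0]
ft_force: [-4.3, -0.2, 7.7]
width: 0.0229
grip_force: 40.0
time: 24.65
ee_pos: [0.4902, -0.0145, 0.1166]
eef_rot: [0.228, 0.974, 0.0, -0.0]
ft_force: [-7.4, -0.3, 13.9]
width: 0.0229
grip_force: 40.0
t 24.65 p [ 0.4902 -0.0145  0.1166] ft [-7.4 -0.3 13.9] w 0.0229 g 40.00156469643116 j [-0.58  0.1   0.56  1.94 -0.06  1.11  1.11] tilt [ 0.     0.001 -1.   ] y [0.445 0.896 0.001]
```

The lids are seated: hard stop at the predicted height, 14 N. I ease off and release the knob.

```bash
python3 -m pendant '[[0,0,-0.0006,0],[0,0,-0.0006,0],[0,0,0,0],[0,0,0,0]]'
python3 d.py
python3 -m pendant '[[0,0,0,0],[0,0,0,0],[0,0,0,0],[0,0,0,0],[0,0,0,0],[0,0,0,0],[0,0,0,0],[0,0,0,0]]' 0.95
python3 -m pendant '[[0,0,0,0],[0,0,0,0],[0,0,0,0],[0,0,0,0],[0,0,0,0],[0,0,0,0],[0,0,0,0],[0,0,0,0]]'
python3 d.py
python3 - <<'E'
from fit import *
s=cam('scene');w=cam('wrist');p=(.4890,-.0142)
q=proj(s,[[*p,.1]])[0]
print(fit({'s':s},'green',.086,[.092,.108],{'s':(int(q[0]),int(q[1]),44)},['s'],p))
q=proj(w,[[*p,.13]])[0]; print(q)
print(fit({'s':w},'orange',.025,[.110,.134],{'s':(int(q[0]),int(q[1]),90)},['s'],p))
E
```

```text
time: 24.98
ee_pos: [0.4902, -0.0146, 0.1167]
eef_rot: [0.228, 0.974, 0.0, 0.0]
ft_force: [-0.6, 0.2, 0.3]
width: 0.023
grip_force: 40.0
t 24.98 p [ 0.4902 -0.0146  0.1167] ft [-0.6  0.2  0.3] w 0.023 g 40.00024708919227 j [-0.58  0.1   0.55  1.94 -0.06  1.11  1.1 ] tilt [ 0.  0. -1.] y [0.445 0.896 0.   ]
time: 25.65
ee_pos: [0.4901, -0.0146, 0.1166]
eef_rot: [0.228, 0.974, 0.0, 0.0]
ft_force: [0.4, 0.1, -0.1]
width: 0.0687
grip_force: 0.0
time: 26.32
ee_pos: [0.4901, -0.0146, 0.1166]
eef_rot: [0.228, 0.974, 0.0, -0.0]
ft_force: [0.2, 0.1, -0.7]
width: 0.0828
grip_force: 0.0
t 26.32 p [ 0.4901 -0.0146  0.1166] ft [ 0.2  0.1 -0.7] w 0.0828 g 0.0 j [-0.58  0.1   0.55  1.94 -0.06  1.11  1.1 ] tilt [-0.  0. -1.] y [0.445 0.896 0.   ]
(array([ 0.48979362, -0.01385866, -0.81196846]), np.float64(0.31565205337935726), [[226, 173, 74, 59, 2750]])
[315.01356315 293.70432527]
(array([ 0.48852508, -0.01325233, -2.52554758]), np.float64(2.8989258869656567), [[265, 234, 104, 95, 4766]])
```

Everything is seated and centred (green at the seated height, fit error 0.3 px). I go down on the collar and grip.

```bash
python3 -m pendant '[[0,0,0.004,0],[0,0,0.005,0],[0,0,0.005,0],[0,0,0.003,0],[0,0,0.002,0],[0,0,0,0],[0,0,0,0]]'
python3 -m pendant '[[0,0,0,0],[0,0,0,0],[0,0,0,0],[0,0,0,0],[0,0,0,0],[0,0,0,0],[0,0,0,0],[0,0,0,0]]' 0 40
python3 -m pendant '[[0,0,0,0],[0,0,0,0],[0,0,0,0]]'
python3 d.py
```

```text
time: 27.0
ee_pos: [0.4901, -0.0146, 0.0975]
eef_rot: [0.228, 0.974, -0.0, -0.0]
ft_force: [0.2, -0.6, 0.1]
width: 0.0826
grip_force: 0.0
time: 27.67
ee_pos: [0.4902, -0.0145, 0.0977]
eef_rot: [0.228, 0.974, 0.0, 0.0]
ft_force: [0.3, 0.1, 0.0]
width: 0.0497
grip_force: 40.0
time: 27.92
ee_pos: [0.4902, -0.0145, 0.0977]
eef_rot: [0.228, 0.974, 0.0, 0.0]
ft_force: [0.9, 0.1, 1.5]
width: 0.0493
grip_force: 40.0
t 27.92 p [ 0.4902 -0.0145  0.0977] ft [0.9 0.1 1.5] w 0.0493 g 40.000194841995835 j [-0.58  0.13  0.55  1.96 -0.08  1.07  1.12] tilt [ 0.  0. -1.] y [0.445 0.896 0.   ]
```

```bash
python3 -m pendant '[[0,0,-0.002,0],[0,0,-0.004,0],[0,0,-0.006,0],[0,0,-0.008,0],[0,0,-0.008,0],[0,0,-0.008,0],[0,0,-0.008,0],[0,0,-0.008,0]]'
python3 -m pendant '[[0,0,-0.008,0],[0,0,-0.008,0],[0,0,-0.008,0],[0,0,-0.008,0],[0,0,-0.008,0],[0,0,-0.006,0],[0,0,-0.004,0],[0,0,-0.002,0]]'
python3 -m pendant '[[0,0,0,0],[0,0,0,0],[0,0,0,0],[0,0,0,0]]'
python3 d.py
python3 - <<'E'
from fit import *
p=np.array(r.read_state()['ee_pos']); dz=p[2]-.0977; s=cam('scene'); w=cam('wrist')
q=proj(s,[[p[0],p[1],.1+dz]])[0]
print(dz,fit({'s':s},'green',.086,[.092+dz,.108+dz],{'s':(int(q[0]),int(q[1]),55)},['s'],p[:2]))
v=np.hstack([cv2.resize(s['img'][110:270,180:340],(400,400),interpolation=cv2.INTER_CUBIC),cv2.resize(w['img'],(400,300))[np.r_[:300,[0]*100]]])
cv2.imwrite('pics/end.png',v[:,:,::-1])
E
```

```text
time: 28.58
ee_pos: [0.4902, -0.0146, 0.1507]
eef_rot: [0.228, 0.974, 0.0, 0.0]
ft_force: [-0.1, 0.8, -2.0]
width: 0.049
grip_force: 40.0
time: 29.25
ee_pos: [0.4903, -0.0146, 0.2023]
eef_rot: [0.228, 0.974, 0.0, 0.0]
ft_force: [0.6, 0.3, -1.7]
width: 0.0495
grip_force: 40.0
time: 29.58
ee_pos: [0.4899, -0.0146, 0.2013]
eef_rot: [0.228, 0.974, -0.0, -0.0]
ft_force: [0.2, 0.3, -1.7]
width: 0.0494
grip_force: 40.0
t 29.58 p [ 0.4899 -0.0146  0.2013] ft [ 0.2  0.3 -1.7] w 0.0494 g 39.99958301894367 j [-0.6   0.02  0.55  1.83 -0.01  1.3   1.06] tilt [-0.001 -0.    -1.   ] y [ 0.445  0.896 -0.   ]
0.10356843915142432 (array([ 0.48944009, -0.01558303, -0.9800698 ]), np.float64(0.3378112876208477), [[217, 146, 80, 59, 2874]])
```

View pics/end.png

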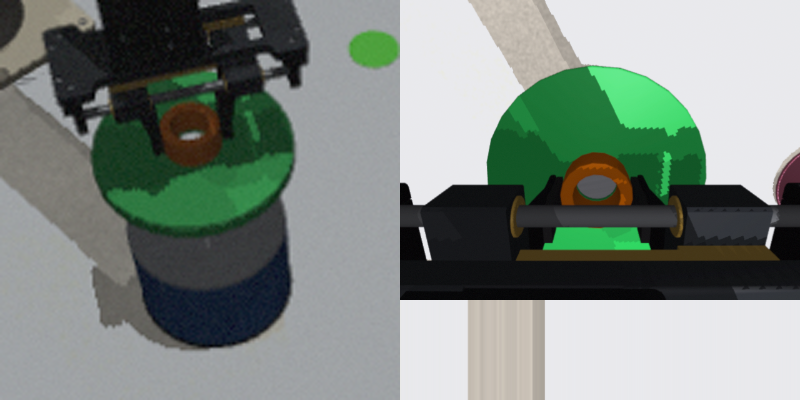

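The picture shows the green lid held level by its collar (left half, (190,170)). The steel inner lid stays flat on the blue pot (210,245). The load is 1.7 N, which is the outer lid alone. I hand in.

```bash
python3 -c "
from bench import r
print(r.close_job())"
```

```text
the job is handed in; nothing more can be done
None
```

The job is handed in at about 30 s: the cartridge is home in the tube, both lids were seated and the knob released, and the gripper now holds the green lid alone, level, with its lowest edge about 35 mm above the knob's top; the first grasp of the cartridge closed on air, and the second, 22 mm lower, held.

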